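# Hang the rinse basket on the swinging drain hook

## Task

The drain hook on the lab stand is swinging: bring it to rest before you pick anything up. Then hang the small steel rinse basket with the blue grip on it by its wire bail and let go, so that it hangs quietly over the drip tray; leave the basket with the orange grip standing where it is.

Things in the scene. Friction and masses are not known exactly. Their poses are not given: they have to be found in the camera images.
- hook (a joint): Swing angle (rad) of the dark steel hook under the boom of a fixed lab stand (boom 355 mm, post 380 mm high); 0 = straight down. It swings sideways only, about the boom's level axis 151 mm above the seat, at first up to 0.4 rad either way, 0.7 s a cycle, for minutes unless touched. Boom and post lie beyond the rod: the robot's side is open. A 22 mm high white drip tray lies below.
- hook_seat (a point): Point moving with the hook: top of its 8 mm thick bar at the low seat for a bail, 204 mm above the table at rest. x: level, from the open tip (robot side) along the bar to the rod; y: swing direction; z: up along the rod to the pivot. The upright rod is 85 mm away in +x, the stand's post 175 mm. In -x the tip turns up, ending 19 mm from the seat, its top 18 mm above it.
- blue_grip (a point): Centre of the blue grip, 20 x 20 x 50 mm high, atop the stiff wire bail of a loose round steel basket (140 g, 64 mm across, 50 mm high, floor 129 mm below this point). The bail is 6 mm wire in the y-z plane (z up): legs at y = +-29 mm, peak under the grip, underside of the peak 29 mm below this point, 50 mm above the rim. Its opening, 52 x 50 mm, faces +-x; either side will do.
- orange_grip (a point): The same point and axes of an equal basket with an orange grip, a bystander standing near.
Not all that is in view belongs to the job. What is shaped like the part that bears blue_grip but pink or turquoise is not meant.

How it is judged:
By the outcome, as a careful person would: the job done as asked, in the order asked, and still so for the second after the job is handed in, with the robot touching nothing.
It also fails if it takes over 72 s, if anything falls off the work surface, if the arm or the gripper's body presses on something with over 40 N, if the wrist force passes 120 N, or if a joint passes its speed limit or range.

## Robot

A 6-joint arm with a two-finger parallel gripper is mounted at the origin on the work surface. World frame = base frame: x ahead of the robot, y to its left, z up, the work surface at z = 0. Lengths are in m, angles in rad, forces in N, time in s.
With the tool pointing down it reaches from about 0.3 to 0.775 m from the base axis. Payload 14.6 kg.
Tool frame: the origin (TCP) lies at the very end of the fingers, on their centre line; the grasp point (between the pads) lies 19 mm behind it; z points along the fingers, y is the line along which they close (so a half turn about z gives the same grasp; the last joint's range is limited). The gripper opens to 94 mm and grips with 3 to 60 N. Pads are 16 mm wide; open, the fingers measure 119 mm over their backs; the gripper's body (75 mm by 177 mm) begins 78 mm behind the grasp point.
Start: joints at [1.091, 0.3, 1.521, -0, 1.321, -0.067], TCP at [0.221, 0.504, 0.205] pointing down, gripper open.
Joint ranges: [-3.03, 3.03], [-0.79, 2.21], [0.23, 2.52], [-1.04, 4.18], [0, 3.07], [-2.55, 2.55]. Speed limits (rad/s): [2.22, 2.22, 2.57, 3.14, 3.14, 3.14].

## Interface

Orientations are given as [roll, pitch, yaw] about the fixed x, y, z axes, in that order (R = Rz(yaw) Ry(pitch) Rx(roll)).
In Python, from station import ctrl gives the robot as it stands.
- The arm moves only by the tool carry_out, never from a script. Its argument "motion" is text: rows parted by semicolons, each of 7 numbers parted by spaces: the shift along the world's x, y, z in m, then the turn, a rotation vector about the world's x, y, z in degrees, then the closure in counts, from 0 (fully open) to 255 (shut). In form: dx dy dz wx wy wz hand; .... A call has 1 to 20 rows; each row shifts and turns the commanded pose from where the row before left it; what a row does not reach is not made up. A row lasts 1/12 s, in which the tool goes at most 41.7 mm and 7.16 degrees, less where a joint would pass 70% of its speed; a pose out of reach is approached as far as the arm can. A call is refused whole if a number of a shift passes 0.0417 or a number of a turn 7.16, either way. A call with a gripper value outside its range is refused whole. The fingers move at their own pace and stop on an object; "grip_force" is the grip in N (left out, the last holds). Time passes only in rows, so rows that do not move let the fingers close. It gives the time, the measured TCP pose, the force, the opening and the grip force at its end, in the units of the state.
- ctrl.get_obs(): the state, without advancing time (a new reading comes with each control period).
- ctrl.camera(name): name is "side" or "top" or "wrist"; returns a dict with "pixels" (480x640x3 uint8, red, green, blue), "range_z" (480x640 float32, m along the optical axis (not along the pixel's ray), 0 where there is no reading), "K" (3x3 intrinsics, pixels), "position" and "attitude" of the camera in the world. Camera axes: x right, y up, looking along -z (the intrinsics and any distortion apply to the point x, -y, -z); pixel columns grow to the right and rows downward; lengths in m; the calibration is good to about 2 mm. A picture is of the moment at which its call begins.
- ctrl.hand_in(): hands the job in; it is judged then, once.
The state is a dict: "time_s": time; "qpos": joint angles; "joint_vel": joint speeds; "tau": joint torques, N m; "ee_pos": TCP position; "eef_rot": TCP orientation; "force": force on the tool from outside, world axes, zero at the start; "moment": the same for the moment, N m; "grip_width": finger opening in m; "grip_force": force on a finger pad.
Only numpy, scipy, OpenCV 4.12 (cv2) and the standard library are available. Lean on these libraries where they do the work, as an engineer would, in place of code of your own. Each camera call takes 0.05 s, during which the arm holds its last target. There are 200 camera calls.

## Working session

There is one attempt and no reset: what is moved stays moved. The work goes in short steps, Python scripts to look and compute and a tool call to move; the robot and the scene stay as the last step left them, time stands still between calls to the robot, and variables do not carry over. Pictures are saved under pics/ and viewed, at most 10 in all, crops included, and the job is handed in when it is done.

Besides the shell and the picture viewer there is one more tool, called after "Emit:" by a JSON object that holds its "method" and its "body". carry_out: Moves the arm, as the interface text tells. Its arguments: {"type":"object","properties":{"motion":{"type":"string"},"grip_force":{"type":"number"}},"required":["motion"]}

```bash
mkdir -p pics; ls; cat > h.py <<'E'
import numpy as np, cv2
from station import ctrl
from scipy.spatial.transform import Rotation as R
def snap(name,fn=None):
    c=ctrl.camera(name)
    if fn: cv2.imwrite('pics/'+fn,c['pixels'][:,:,::-1])
    return c
def att(c):
    a=np.array(c['attitude'],float)
    if a.shape==(3,3): return a
    if a.size==4: return R.from_quat(a).as_matrix()
    return R.from_euler('xyz',a).as_matrix()
def world(c):
    K=np.array(c['K']);v,u=np.mgrid[0:480,0:640];z=c['range_z']
    p=np.stack([(u-K[0,2])/K[0,0]*z,-(v-K[1,2])/K[1,1]*z,-z],-1)
    return p@att(c).T+np.array(c['position'])
E
python3 - <<'E'
from h import *
for n in ['side','top']:
    c=snap(n,n+'0.png'); print(n,c['K'],c['position'],c['attitude'],[k for k in c])
print(ctrl.get_obs())
E
```

```text
pics
side [[562.65733155   0.         318.22908524]
 [  0.         562.65733155 246.32542982]
 [  0.           0.           1.        ]] [0.52686406 0.79342648 0.92534742] [ 0.74712754 -0.01679669 -3.09546518] ['pixels', 'range_z', 'K', 'position', 'attitude']
top [[603.9025452    0.         322.7226219 ]
 [  0.         603.9025452  240.91736861]
 [  0.           0.           1.        ]] [0.36458296 0.14866111 1.44362276] [ 0.16885304 -0.00974625 -1.58747929] ['pixels', 'range_z', 'K', 'position', 'attitude']
{'time_s': 0.1, 'qpos': array([ 1.09142111e+00,  3.00367304e-01,  1.52153023e+00, -1.80347242e-05,
        1.32069197e+00, -6.65888997e-02]), 'joint_vel': array([-0.00025624, -0.00127021, -0.00132486,  0.00032093,  0.00016628,
       -0.00137668]), 'tau': array([ 1.62058379e-03, -5.32639682e+01, -3.53288591e+01,  7.09515531e-02,
        2.34733050e-02, -8.37524823e-06]), 'ee_pos': array([0.22053104, 0.50359114, 0.20496477]), 'eef_rot': array([-3.14059684e+00, -4.89001126e-05,  2.72881079e+00]), 'force': array([-0.25545139, -0.64746323, -0.36143609]), 'moment': array([0.04721686, 0.01953919, 0.06505773]), 'grip_force': 0.0, 'grip_width': 0.09396031922087768}
```

View pics/side0.png

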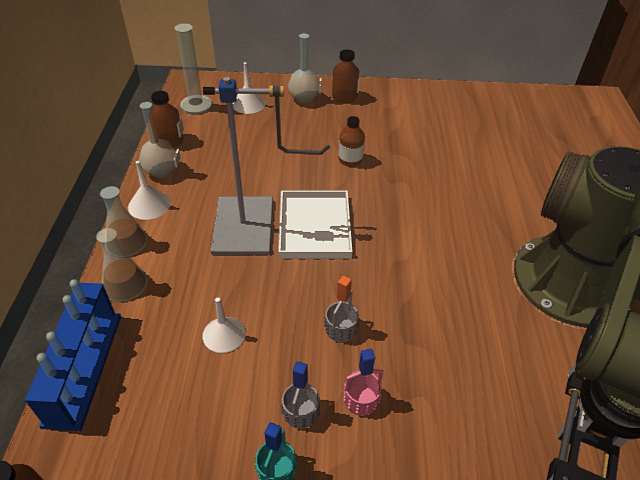

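View pics/top0.png

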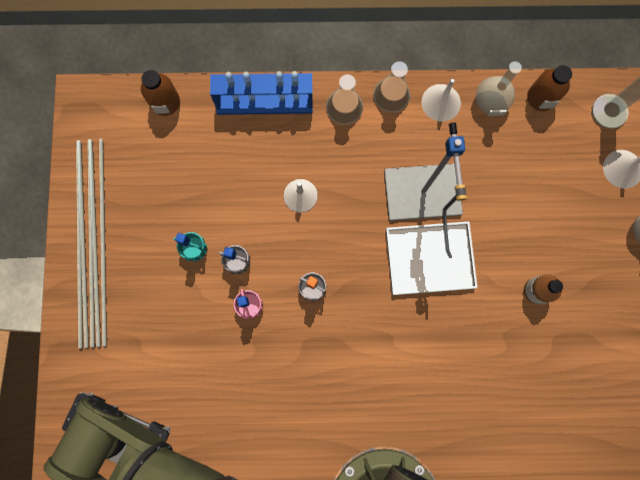

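The top view shows the stand at the right: pivot at about (460,190), hook tip at (450,255), and the drip tray at (430,260). The blue-gripped candidates are the steel basket (235,257), the pink one (247,303) and the turquoise one (190,245). The steel basket with the orange grip is at (312,286). The steel basket at (235,257), side view (300,400), fits: it is steel and has a blue grip. I'll confirm it in a crop and measure.

```bash
python3 - <<'E'
from h import *
for n in ['top','side']:
    c=snap(n); im=c['pixels']; W=world(c); hsv=cv2.cvtColor(im,cv2.COLOR_RGB2HSV)
    if n=='side': cv2.imwrite('pics/crop_side.png',cv2.resize(im[270:480,220:420,::-1],None,fx=2.8,fy=2.8,interpolation=cv2.INTER_CUBIC))
    for nm,lo,hi in [('blue',(108,120,40),(130,255,255)),('orange',(4,190,150),(14,255,255))]:
        m=cv2.inRange(hsv,lo,hi); k,l,s,ce=cv2.connectedComponentsWithStats(m)
        for i in range(1,k):
            if 25<s[i,4]<900:
                p=W[(l==i)&(c['range_z']>0)]
                top=p[p[:,2]>p[:,2].max()-.006]
                print(n,nm,ce[i].round(),s[i,4],'med',np.median(p,0).round(3),'min',p.min(0).round(3),'max',p.max(0).round(3),'topmean',top.mean(0).round(3))
    # hook/stand: points z in ranges
    z=W[...,2]; ok=(c['range_z']>0)&(W[...,1]<0.05)&(W[...,1]>-.2)&(W[...,0]<0.75)&(W[...,0]>.25)
    for a,b in [(.34,.40),(.23,.34),(.18,.23),(.01,.03)]:
        p=W[ok&(z>a)&(z<b)]
        if len(p): 
            print(n,a,b,len(p),p.min(0).round(3),p.max(0).round(3),np.median(p,0).round(3))
            if a<.3 and a>.1:
                for x0 in np.arange(.3,.7,.02):
                    q=p[(p[:,0]>=x0)&(p[:,0]<x0+.02)]
                    if len(q)>2: print('   ',x0.round(2),len(q),np.median(q,0).round(3))
E
```

```text
top blue [455. 145.] 165 med [ 0.723 -0.11   0.371] min [ 0.712 -0.131  0.343] max [ 0.741 -0.1    0.377] topmean [ 0.727 -0.115  0.373]
top blue [182. 239.] 106 med [0.594 0.437 0.152] min [0.585 0.43  0.107] max [0.604 0.45  0.162] topmean [0.596 0.441 0.159]
top blue [229. 253.] 111 med [0.562 0.334 0.152] min [0.553 0.326 0.05 ] max [0.574 0.364 0.159] topmean [0.564 0.336 0.155]
top blue [242. 301.] 97 med [0.457 0.306 0.153] min [0.448 0.297 0.116] max [0.468 0.317 0.16 ] topmean [0.458 0.308 0.156]
top 0.34 0.4 671 [ 0.625 -0.132  0.341] [ 0.75  -0.1    0.386] [ 0.713 -0.117  0.363]
top 0.23 0.34 170 [ 0.634 -0.12   0.23 ] [ 0.731 -0.103  0.339] [ 0.64  -0.112  0.279]
    0.62 83 [ 0.636 -0.112  0.284]
    0.64 6 [ 0.641 -0.111  0.288]
top 0.18 0.23 238 [ 0.535 -0.12   0.182] [ 0.732 -0.102  0.229] [ 0.6   -0.108  0.208]
    0.52 9 [ 0.537 -0.112  0.223]
    0.54 35 [ 0.55  -0.109  0.211]
    0.56 38 [ 0.57  -0.108  0.207]
    0.58 37 [ 0.59  -0.106  0.207]
    0.6 36 [ 0.61  -0.106  0.208]
    0.62 38 [ 0.629 -0.105  0.213]
top 0.01 0.03 2623 [ 0.355 -0.2    0.01 ] [ 0.75  -0
[... 609 characters left out ...]
487 0.146 0.15 ] max [0.508 0.167 0.157] topmean [0.498 0.158 0.153]
side 0.34 0.4 754 [ 0.624 -0.132  0.34 ] [ 0.75  -0.098  0.382] [ 0.713 -0.115  0.358]
side 0.23 0.34 509 [ 0.632 -0.122  0.231] [ 0.737 -0.093  0.34 ] [ 0.722 -0.112  0.286]
    0.62 213 [ 0.636 -0.107  0.286]
    0.64 13 [ 0.64  -0.115  0.322]
side 0.18 0.23 363 [ 0.533 -0.12   0.18 ] [ 0.733 -0.088  0.23 ] [ 0.614 -0.097  0.209]
    0.52 20 [ 0.537 -0.101  0.22 ]
    0.54 52 [ 0.548 -0.097  0.207]
    0.56 39 [ 0.57  -0.095  0.205]
    0.58 40 [ 0.589 -0.094  0.207]
    0.6 40 [ 0.609 -0.093  0.209]
    0.62 57 [ 0.631 -0.094  0.218]
side 0.01 0.03 2386 [ 0.478 -0.2    0.01 ] [ 0.75  -0.021  0.029] [ 0.692 -0.089  0.013]
```

View pics/crop_side.png

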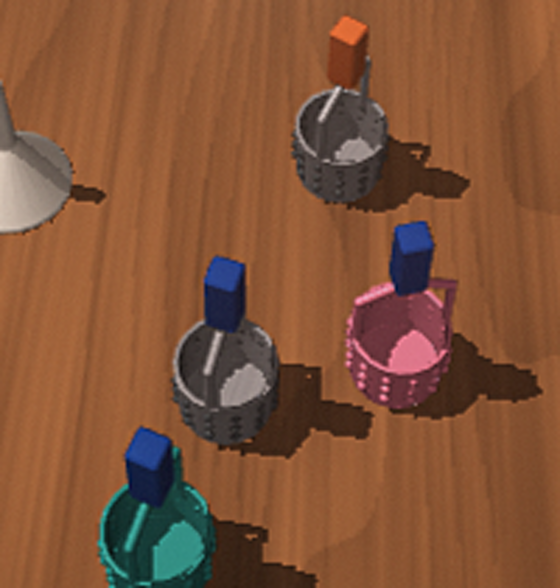

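The crop confirms it: the steel basket with the blue grip is at crop (225,295). The pink one (410,255), the turquoise one (150,465) and the orange-gripped one (348,50) are not meant. Next I need the boom direction and the bail yaw.

```bash
python3 - <<'E'
from h import *
def line(p):
    vx,vy,x0,y0=cv2.fitLine(p[:,:2].astype(np.float32),cv2.DIST_HUBER,0,.001,.001).ravel()
    return np.degrees(np.arctan2(vy,vx)).round(1), (y0+(0.552-x0)*vy/vx).round(4),(y0+(0.637-x0)*vy/vx).round(4)
for n in ['top','side']:
    c=snap(n); W=world(c); ok=c['range_z']>0; x,y,z=W[...,0],W[...,1],W[...,2]
    reg=ok&(y>-.2)&(y<0)
    m=reg&(z>.348)&(z<.372)&(x>.62)&(x<.705)
    print(n,'boom',m.sum(),line(W[m]),'zmax',np.percentile(W[m][:,2],95).round(4))
    m=reg&(z>.36)&(x>.62)&(x<.85); q=W[m]
    for x0 in np.arange(.62,.84,.02):
        s=q[(q[:,0]>=x0)&(q[:,0]<x0+.02)]
        if len(s)>3: print('  ',x0.round(2),len(s),((s[:,1].min()+s[:,1].max())/2).round(4),np.median(s[:,1]).round(4),s[:,2].max().round(3))
    m=reg&(z>.19)&(z<.235)&(x>.545)&(x<.625); print('bar',line(W[m]),W[m][:,2].mean().round(3))
    m=reg&(z>.02)&(z<.027)&(x<.62); r=cv2.minAreaRect(W[m][:,:2].astype(np.float32)); print('tray',np.round(r[0],3),np.round(r[1],3),r[2])
    # bails
    for nm,(gx,gy) in dict(blue=(.564,.337),orange=(.498,.158)).items():
        near=ok&(np.hypot(x-gx,y-gy)<.045)
        g=W[near&(z>.14)]; r=cv2.minAreaRect(g[:,:2].astype(np.float32)); print(nm,'grip',np.round(r[0],4),np.round(r[1],4),round(r[2],1))
        l=W[near&(z>.058)&(z<.106)]; 
        hsv=cv2.cvtColor(c['pixels'],cv2.COLOR_RGB2HSV)[near&(z>.058)&(z<.106)]
        l=l[hsv[:,1]<90]; d=l[:,:2]-[gx,gy]; print('  legs',len(l),np.c_[np.degrees(np.arctan2(d[:,1],d[:,0])),np.hypot(*d.T)*1000,l[:,2]*1000][::max(1,len(l)//10)].round(0).tolist())
        b=W[near&(z<.054)&(z>.046)]; print('  rim',cv2.minEnclosingCircle(b[:,:2].astype(np.float32)))
print(ctrl.get_obs()['time_s'])
E
```

```text
top boom 311 (np.float32(3.3), np.float32(-0.1251), np.float32(-0.1202)) zmax 0.3661
   0.62 65 -0.1216 -0.1204 0.367
   0.64 66 -0.1205 -0.1201 0.369
   0.66 16 -0.1191 -0.1184 0.364
   0.68 19 -0.1184 -0.1191 0.365
   0.7 102 -0.1156 -0.1163 0.377
   0.72 175 -0.1155 -0.1132 0.383
   0.74 39 -0.1145 -0.1147 0.375
   0.76 30 -0.1124 -0.1132 0.365
bar (np.float32(1.8), np.float32(-0.0881), np.float32(-0.0855)) 0.21
tray [ 0.346 -0.101] [0.179 0.539] 87.52706146240234
blue grip [0.5649 0.3376] [0.02   0.0199] 73.6
  legs 50 [[70.0, 30.0, 98.0], [69.0, 24.0, 93.0], [78.0, 30.0, 78.0], [-87.0, 10.0, 98.0], [-96.0, 17.0, 98.0], [-107.0, 15.0, 100.0], [-97.0, 25.0, 91.0], [-106.0, 22.0, 96.0], [-110.0, 24.0, 95.0], [-110.0, 28.0, 89.0]]
  rim ((0.5646551251411438, 0.33795419335365295), 0.03197276592254639)
orange grip [0.4976 0.158 ] [0.0194 0.0199] 61.8
  legs 54 [[60.0, 30.0, 94.0], [59.0, 25.0, 94.0], [64.0, 24.0, 94.0], [67.0, 29.0, 67.0], [59.0, 15.0, 98.0], [-122.0, 11.0, 97.0], [-124.0, 14.0, 92.0], [-122.0, 19.0, 94.0], [-124.0, 22.0, 94.0], [-123.0, 27.0, 94.0], [-119.0, 32.0, 74
[... 488 characters left out ...]
ip [0.5635 0.337 ] [0.021 0.02 ] 74.7
  legs 102 [[-111.0, 29.0, 61.0], [66.0, 10.0, 98.0], [81.0, 13.0, 99.0], [69.0, 19.0, 97.0], [77.0, 22.0, 97.0], [73.0, 26.0, 94.0], [81.0, 28.0, 92.0], [76.0, 31.0, 87.0], [81.0, 28.0, 76.0], [75.0, 30.0, 68.0], [81.0, 29.0, 60.0]]
  rim ((0.563381552696228, 0.3367803990840912), 0.03250532224774361)
orange grip [0.496  0.1579] [0.0229 0.0199] 64.0
  legs 104 [[-120.0, 32.0, 92.0], [-124.0, 31.0, 74.0], [60.0, 4.0, 98.0], [71.0, 13.0, 103.0], [59.0, 18.0, 98.0], [71.0, 16.0, 92.0], [61.0, 26.0, 93.0], [64.0, 28.0, 87.0], [64.0, 31.0, 81.0], [68.0, 26.0, 70.0], [61.0, 31.0, 60.0]]
  rim ((0.4959966838359833, 0.15743017196655273), 0.03284844756126404)
0.3
```

Emit:
{"method": "carry_out", "body": {"motion": ".0163 -.0314 .0065 0 0 2.62 0;.0163 -.0314 .0065 0 0 2.62 0;.0163 -.0314 .0065 0 0 2.62 0;.0163 -.0314 .0065 0 0 2.62 0;.0163 -.0314 .0065 0 0 2.62 0;.0163 -.0314 .0065 0 0 2.62 0;.0163 -.0314 .0065 0 0 2.62 0;.0163 -.0314 .0065 0 0 2.62 0;.0163 -.0314 .0065 0 0 2.62 0;.0163 -.0314 .0065 0 0 2.62 0;.0163 -.0314 .0065 .26 -6 0 0;.0163 -.0314 .0065 .26 -6 0 0;.0163 -.0314 .0065 .26 -6 0 0;.0163 -.0314 .0065 .26 -6 0 0;.0163 -.0314 .0065 .26 -6 0 0;.0163 -.0314 .0065 .26 -6 0 0;.0163 -.0314 .0065 .26 -6 0 0;.0163 -.0314 .0065 .26 -6 0 0;.0163 -.0314 .0065 .26 -6 0 0;.0163 -.0314 .0065 .26 -6 0 0", "grip_force": 5}}

```text
time_s: 1.97
ee_pos: [0.5384, -0.0955, 0.3369]
eef_rot: [3.137, 0.97, -3.105]
force: [0.7, 1.7, 0.0]
grip_width: 0.0942
grip_force: 0.0
```

Emit:
{"method": "carry_out", "body": {"motion": "0 0 0 0 0 0 0;0 0 0 0 0 0 0"}}

```text
time_s: 2.13
ee_pos: [0.5384, -0.0945, 0.3365]
eef_rot: [3.138, 0.965, -3.103]
force: [-0.3, 0.9, 0.6]
grip_width: 0.0939
grip_force: 0.0
```

```bash
python3 - <<'E'
from h import *
o=ctrl.get_obs(); M=R.from_euler('xyz',o['eef_rot']).as_matrix(); print(o['qpos'].round(3),o['ee_pos'],M.round(3).tolist())
c=snap('side','side1.png')
for k in range(8):
    c=snap('side'); W=world(c); m=(c['range_z']>0)&(W[...,1]>-.25)&(W[...,1]<0)&(W[...,2]>.19)&(W[...,2]<.24)&(W[...,0]>.56)&(W[...,0]<.62)
    print(np.median(W[m],0).round(3),m.sum())
E
```

```text
[-0.429 -0.225  2.032  0.775  0.565 -2.542] [ 0.5384133  -0.09448192  0.33645182] [[-0.569, -0.042, 0.822], [-0.022, 0.999, 0.036], [-0.822, 0.002, -0.569]]
[ 0.589 -0.139  0.205] 113
[ 0.59  -0.123  0.204] 114
[ 0.589 -0.107  0.205] 117
[ 0.59  -0.095  0.207] 118
[ 0.59  -0.088  0.208] 122
[ 0.59  -0.087  0.209] 116
[ 0.589 -0.093  0.207] 120
[ 0.591 -0.105  0.205] 119
```

View pics/side1.png

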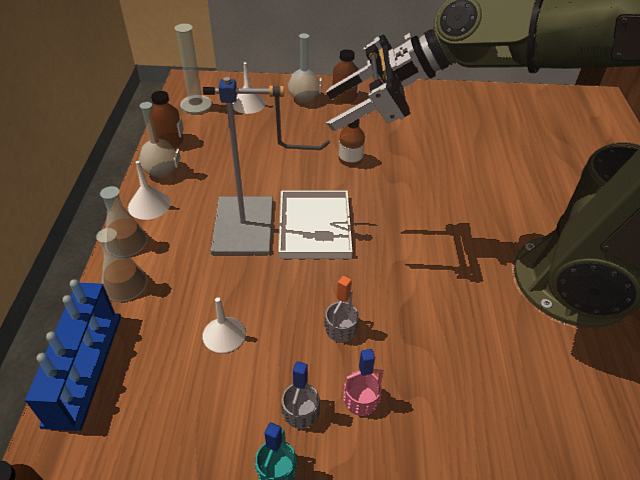

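The picture shows the gripper at (370,85), short of the hook. The last joint ran into its limit, so I'll point the tool along the arm's radius, about −10.7° azimuth, instead. The hook swings about ±0.25 rad.

Emit:
{"method": "carry_out", "body": {"motion": ".0083 -.0053 .0025 0 0 -6.6 0;.0083 -.0053 .0025 0 0 -6.6 0;0 0 0 0 0 0 0;0 0 0 0 0 0 0"}}

```text
time_s: 2.92
ee_pos: [0.5469, -0.0998, 0.3365]
eef_rot: [3.138, 0.952, 3.05]
force: [-0.3, -0.1, -0.3]
grip_width: 0.0943
grip_force: 0.0
```

```bash
cat >> h.py <<'E'
def st():
    o=ctrl.get_obs(); M=R.from_euler('xyz',o['eef_rot']).as_matrix()
    print(o['time_s'],'q',o['qpos'].round(3),'p',o['ee_pos'].round(4),'ty',M[:,1].round(3),'tz',M[:,2].round(3),'F',o['force'].round(1),'w',round(o['grip_width'],4))
E
python3 -c "
from h import *
st()"
```

```text
2.9167 q [-0.35  -0.217  2.018  0.503  0.455 -2.183] p [ 0.5469 -0.0998  0.3365] ty [0.088 0.996 0.002] tz [ 0.812 -0.071 -0.58 ] F [-0.3 -0.1 -0.3] w 0.0943
```

Emit:
{"method": "carry_out", "body": {"motion": ".003 -.002 .0015 0 0 -2.5 0;.003 -.002 .0015 0 0 -2.5 0;.002 -.001 .0015 0 0 -1.5 0;0 0 0 0 0 0 0"}}

```text
time_s: 3.25
ee_pos: [0.5548, -0.1055, 0.341]
eef_rot: [3.138, 0.951, 2.934]
force: [-0.7, 0.8, -0.5]
grip_width: 0.0941
grip_force: 0.0
```

```bash
python3 -c "
from h import *
st()"
```

```text
3.25 q [-0.285 -0.202  1.995  0.17   0.404 -1.772] p [ 0.5548 -0.1055  0.341 ] ty [0.203 0.979 0.002] tz [ 0.797 -0.164 -0.581] F [-0.7  0.8 -0.5] w 0.0941
```

Emit:
{"method": "carry_out", "body": {"motion": ".0121 -.0023 -.0085 0 0 0 0;.0121 -.0023 -.0085 0 0 0 0;.0121 -.0023 -.0085 0 0 0 0;.0121 -.0023 -.0085 0 0 0 0;.0121 -.0023 -.0085 0 0 0 0;.0121 -.0023 -.0085 0 0 0 0;.0121 -.0023 -.0085 0 0 0 0;.0121 -.0023 -.0085 0 0 0 0;0 0 0 0 0 0 0;0 0 0 0 0 0 40;0 0 0 0 0 0 80;0 0 0 0 0 0 110;0 0 0 0 0 0 140;0 0 0 0 0 0 160;0 0 0 0 0 0 180;0 0 0 0 0 0 195;0 0 0 0 0 0 210;0 0 0 0 0 0 225;0 0 0 0 0 0 240;0 0 0 0 0 0 255", "grip_force": 5}}

```text
time_s: 4.92
ee_pos: [0.6516, -0.1242, 0.273]
eef_rot: [3.136, 0.952, 2.931]
force: [-0.4, -0.7, 0.4]
grip_width: 0.0244
grip_force: 0.0
```

```bash
cat >> h.py <<'E'
def bar(n='side'):
    c=ctrl.camera(n); W=world(c); m=(c['range_z']>0)&(W[...,1]>-.25)&(W[...,1]<0)&(W[...,2]>.19)&(W[...,2]<.24)&(W[...,0]>.555)&(W[...,0]<.622)
    p=W[m]; l=cv2.fitLine(p[:,:2].astype(np.float32),cv2.DIST_HUBER,0,.001,.001).ravel()
    print(n,'bar',m.sum(),'az',np.degrees(np.arctan(l[1]/l[0])).round(1),'y@.552',(l[3]+(.552-l[2])*l[1]/l[0]).round(4),'y@.59',(l[3]+(.59-l[2])*l[1]/l[0]).round(4),'z',np.median(p[:,2]).round(4)); return c,W
E
python3 -c "
from h import *
st()
bar();c,W=bar('top'); bar()
cv2.imwrite('pics/side2.png',snap('side')['pixels'][40:280,180:500,::-1])
"
```

```text
4.9167 q [-0.263  0.108  1.865  0.221  0.222 -1.817] p [ 0.6516 -0.1242  0.273 ] ty [0.205 0.979 0.003] tz [ 0.798 -0.165 -0.58 ] F [-0.4 -0.7  0.4] w 0.0244
side bar 129 az 5.2 y@.552 -0.1349 y@.59 -0.1314 z 0.2035Traceback (most recent call last):
  File "<string>", line 4, in <module>
    bar();c,W=bar('top'); bar()
              ~~~^^^^^^^
  File "h.py", line 22, in bar
    p=W[m]; l=cv2.fitLine(p[:,:2].astype(np.float32),cv2.DIST_HUBER,0,.001,.001).ravel()
              ~~~~~~~~~~~^^^^^^^^^^^^^^^^^^^^^^^^^^^^^^^^^^^^^^^^^^^^^^^^^^^^^^^
cv2.error: OpenCV(4.12.0) /io/opencv/modules/imgproc/src/linefit.cpp:50: error: (-215:Assertion failed) count > 0 in function 'fitLine2D_wods'
```

Emit:
{"method": "carry_out", "body": {"motion": "0 0 0 0 0 0 255;0 0 0 0 0 0 255;0 0 0 0 0 0 255;0 0 0 0 0 0 255;0 0 0 0 0 0 255;0 0 0 0 0 0 255;0 0 0 0 0 0 255;0 0 0 0 0 0 255"}}

```text
time_s: 5.68
ee_pos: [0.6516, -0.1242, 0.273]
eef_rot: [3.136, 0.952, 2.93]
force: [0.7, -0.6, -0.1]
grip_width: 0.0078
grip_force: 5.0
```

```bash
python3 -c "
from h import *
st()
for i in range(4): c,W=bar()
im=c['pixels'][40:280,180:500,::-1]
cv2.imwrite('pics/side2.png',cv2.resize(im,None,fx=2,fy=2))
"
```

```text
5.6833 q [-0.263  0.108  1.865  0.221  0.222 -1.817] p [ 0.6516 -0.1242  0.273 ] ty [0.205 0.979 0.003] tz [ 0.798 -0.165 -0.58 ] F [ 0.7 -0.6 -0.1] w 0.0078
side bar 130 az 3.8 y@.552 -0.1225 y@.59 -0.1199 z 0.2031
side bar 130 az 3.2 y@.552 -0.122 y@.59 -0.1199 z 0.2035
side bar 130 az 2.4 y@.552 -0.1217 y@.59 -0.1201 z 0.2033
side bar 131 az 3.8 y@.552 -0.1227 y@.59 -0.1202 z 0.2033
```

View pics/side2.png

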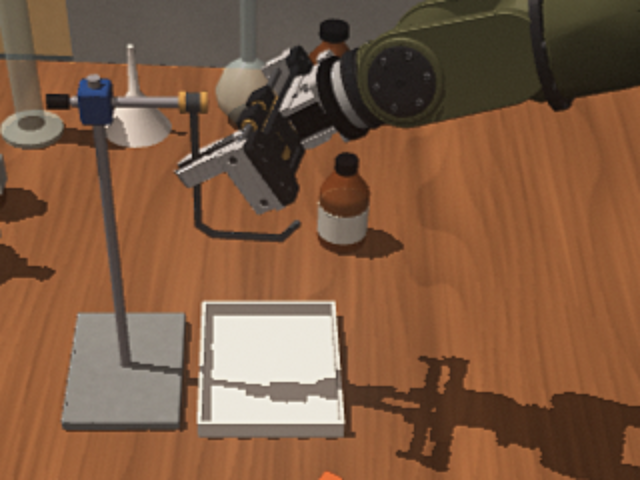

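The picture shows the fingers at (240,160) holding the hook rod. I'll open slightly and watch for any leftover swing.

Emit:
{"method": "carry_out", "body": {"motion": "0 0 0 0 0 0 225;0 0 0 0 0 0 200;0 0 0 0 0 0 170;0 0 0 0 0 0 170"}}

```text
time_s: 6.22
ee_pos: [0.6516, -0.1241, 0.2731]
eef_rot: [3.136, 0.952, 2.931]
force: [-0.5, 0.2, 0.4]
grip_width: 0.0279
grip_force: 0.0
```

```bash
python3 -c "
from h import *
st()
for i in range(15): c,W=bar()
"
```

```text
6.2167 q [-0.263  0.108  1.865  0.221  0.222 -1.817] p [ 0.6516 -0.1241  0.2731] ty [0.205 0.979 0.003] tz [ 0.798 -0.165 -0.58 ] F [-0.5  0.2  0.4] w 0.0279
side bar 129 az 3.1 y@.552 -0.1303 y@.59 -0.1282 z 0.2036
side bar 128 az 3.5 y@.552 -0.1308 y@.59 -0.1284 z 0.2033
side bar 130 az 4.2 y@.552 -0.1305 y@.59 -0.1277 z 0.2038
side bar 129 az 3.8 y@.552 -0.1299 y@.59 -0.1273 z 0.2036
side bar 129 az 3.5 y@.552 -0.1278 y@.59 -0.1254 z 0.2036
side bar 129 az 2.8 y@.552 -0.1255 y@.59 -0.1236 z 0.2033
side bar 130 az 4.6 y@.552 -0.1247 y@.59 -0.1217 z 0.2035
side bar 129 az 2.8 y@.552 -0.1222 y@.59 -0.1203 z 0.2037
side bar 129 az 3.9 y@.552 -0.1224 y@.59 -0.1198 z 0.2035
side bar 131 az 2.9 y@.552 -0.1224 y@.59 -0.1205 z 0.2034
side bar 129 az 2.4 y@.552 -0.1227 y@.59 -0.1212 z 0.2034
side bar 130 az 3.9 y@.552 -0.1249 y@.59 -0.1223 z 0.2033
side bar 129 az 3.3 y@.552 -0.1264 y@.59 -0.1242 z 0.2039
side bar 130 az 3.4 y@.552 -0.1284 y@.59 -0.1261 z 0.2032
side bar 128 az 4.0 y@.552 -0.1302 y@.59 -0.1275 z 0.2038
```

The hook swings ±4 mm about y = −0.1241 at the bar, so I'll move the grip 1.9 mm in −y and clamp again.

Emit:
{"method": "carry_out", "body": {"motion": "0 -.0019 0 0 0 0 170;0 0 0 0 0 0 255;0 0 0 0 0 0 255;0 0 0 0 0 0 255;0 0 0 0 0 0 255;0 0 0 0 0 0 255;0 0 0 0 0 0 255;0 0 0 0 0 0 255;0 0 0 0 0 0 255;0 0 0 0 0 0 240;0 0 0 0 0 0 225;0 0 0 0 0 0 205;0 0 0 0 0 0 180"}}

```text
time_s: 8.05
ee_pos: [0.6516, -0.1261, 0.2731]
eef_rot: [3.136, 0.952, 2.931]
force: [-0.7, -0.2, -0.0]
grip_width: 0.0212
grip_force: 0.0
```

```bash
python3 -c "
from h import *
st()
for i in range(11): c,W=bar()
"
```

```text
8.05 q [-0.267  0.109  1.865  0.235  0.223 -1.833] p [ 0.6516 -0.1261  0.2731] ty [0.205 0.979 0.003] tz [ 0.798 -0.165 -0.58 ] F [-0.7 -0.2 -0. ] w 0.0212
side bar 129 az 4.3 y@.552 -0.1271 y@.59 -0.1243 z 0.2035
side bar 129 az 4.1 y@.552 -0.1266 y@.59 -0.1239 z 0.2034
side bar 130 az 2.9 y@.552 -0.1266 y@.59 -0.1247 z 0.2035
side bar 130 az 4.1 y@.552 -0.1265 y@.59 -0.1238 z 0.2039
side bar 130 az 4.0 y@.552 -0.1273 y@.59 -0.1246 z 0.2033
side bar 128 az 4.1 y@.552 -0.1264 y@.59 -0.1237 z 0.2035
side bar 128 az 2.9 y@.552 -0.126 y@.59 -0.1241 z 0.2035
side bar 129 az 2.9 y@.552 -0.1258 y@.59 -0.1239 z 0.2033
side bar 129 az 3.0 y@.552 -0.1259 y@.59 -0.1239 z 0.2038
side bar 129 az 3.4 y@.552 -0.1258 y@.59 -0.1236 z 0.2038
side bar 129 az 4.0 y@.552 -0.1264 y@.59 -0.1238 z 0.204
```

The hook is at rest to within 0.5 mm. I'll open, back out, and go over the blue basket.

Emit:
{"method": "carry_out", "body": {"motion": "0 0 0 0 0 0 120;0 0 0 0 0 0 60;-.0137 .0028 .01 0 0 0 0;-.0137 .0028 .01 0 0 0 0;-.0137 .0028 .01 0 0 0 0;-.0137 .0028 .01 0 0 0 0;-.0137 .0028 .01 0 0 0 0;-.0137 .0028 .01 0 0 0 0;-.0137 .0028 .01 0 0 0 0;0 .0405 0 1.24 5.93 0 0;0 .0405 0 1.24 5.93 0 0;0 .0405 0 1.24 5.93 0 0;0 .0405 0 1.24 5.93 0 0;0 .0405 0 1.24 5.93 0 0;0 .0405 0 1.24 5.93 0 0;0 .0405 -.02 1.24 5.93 0 0;0 .0405 -.02 1.24 5.93 0 0;0.003 .0405 -.02 1.24 5.93 0 0;0.004 .0405 -.02 0 0 -2.1 0;0 .0405 -.02 0 0 -2.1 0"}}

```text
time_s: 10.27
ee_pos: [0.5637, 0.3139, 0.2481]
eef_rot: [3.133, 0.029, 2.858]
force: [0.8, -1.0, 0.4]
grip_width: 0.0942
grip_force: 0.0
```

Emit:
{"method": "carry_out", "body": {"motion": "0 0 0 0 0 0 0;0 0 0 0 0 0 0"}}

```text
time_s: 10.43
ee_pos: [0.5622, 0.3139, 0.2482]
eef_rot: [3.134, 0.028, 2.863]
force: [0.3, -0.0, 0.8]
grip_width: 0.094
grip_force: 0.0
```

```bash
python3 -c "
from h import *
st()
for i in range(3): bar()
bar('top')
c=snap('wrist','wrist1.png'); W=world(c); x,y,z=W[...,0],W[...,1],W[...,2]
g=(c['range_z']>0)&(z>.14)&(z<.165)&(np.hypot(x-.564,y-.337)<.03); r=cv2.minAreaRect(W[g][:,:2].astype(np.float32)); print(g.sum(),r,W[g].mean(0))
"
```

```text
10.4333 q [ 0.458  0.475  1.183 -0.013  1.458 -0.833] p [0.5622 0.3139 0.2482] ty [0.275 0.961 0.007] tz [ 0.029 -0.001 -1.   ] F [ 0.3 -0.   0.8] w 0.094Traceback (most recent call last):
  File "<string>", line 4, in <module>
    for i in range(3): bar()
                       ~~~^^
  File "h.py", line 22, in bar
    p=W[m]; l=cv2.fitLine(p[:,:2].astype(np.float32),cv2.DIST_HUBER,0,.001,.001).ravel()
              ~~~~~~~~~~~^^^^^^^^^^^^^^^^^^^^^^^^^^^^^^^^^^^^^^^^^^^^^^^^^^^^^^^
cv2.error: OpenCV(4.12.0) /io/opencv/modules/imgproc/src/linefit.cpp:50: error: (-215:Assertion failed) count > 0 in function 'fitLine2D_wods'
```

```bash
sed -i "s/    p=W\[m\]; l=/    p=W[m]\n    if len(p)<10: print(n,'occluded'); return c,W\n    l=/" h.py; python3 -c "
from h import *
for i in range(8): bar('top')
c=snap('wrist','wrist1.png'); W=world(c); x,y,z=W[...,0],W[...,1],W[...,2]
g=(c['range_z']>0)&(z>.14)&(z<.165)&(np.hypot(x-.564,y-.337)<.03); print(g.sum())
r=cv2.minAreaRect(W[g][:,:2].astype(np.float32)); print(g.sum(),r,W[g].mean(0))
"
```

```text
top bar 125 az 3.7 y@.552 -0.1266 y@.59 -0.1242 z 0.2054
top bar 124 az 3.6 y@.552 -0.1266 y@.59 -0.1242 z 0.2053
top bar 123 az 3.8 y@.552 -0.1262 y@.59 -0.1237 z 0.2058
top bar 123 az 3.5 y@.552 -0.1264 y@.59 -0.124 z 0.2053
top bar 121 az 3.8 y@.552 -0.1262 y@.59 -0.1236 z 0.2057
top bar 122 az 3.6 y@.552 -0.1265 y@.59 -0.1241 z 0.2053
top bar 125 az 4.8 y@.552 -0.1273 y@.59 -0.1241 z 0.206
top bar 125 az 3.6 y@.552 -0.1265 y@.59 -0.1242 z 0.2056
690
690 ((0.5617802143096924, 0.33587267994880676), (0.02016701176762581, 0.02065371535718441), 74.05322265625) [0.56004395 0.33572579 0.15217744]
```

View pics/wrist1.png

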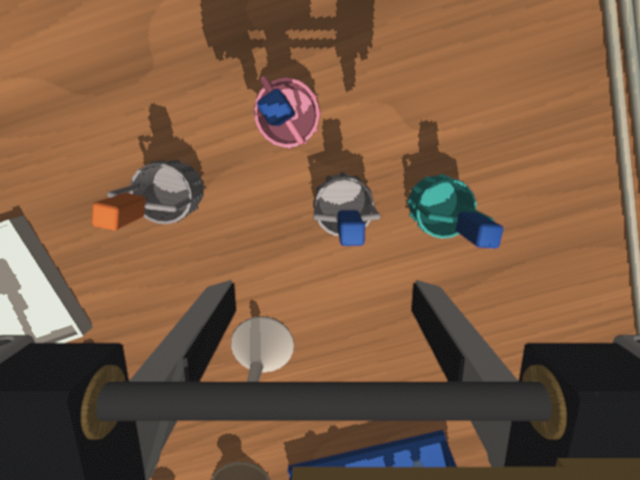

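The wrist view shows the steel basket with the blue grip at (350,228), between pink (287,110) and turquoise (445,208). Its bail is already aligned with the jaws, and the hook is still. Now I'll descend and grip.

Emit:
{"method": "carry_out", "body": {"motion": ".0006 .0115 0 -.2 .83 0 0;.0005 .0114 0 -.2 .83 0 0;0 0 -.0225 0 0 0 0;0 0 -.0225 0 0 0 0;0 0 -.0225 0 0 0 0;0 0 -.0225 0 0 0 0;0 0 -.0225 0 0 0 0;0 0 -.0225 0 0 0 0;0 0 0 0 0 0 0;0 0 0 0 0 0 120;0 0 0 0 0 0 180;0 0 0 0 0 0 255;0 0 0 0 0 0 255;0 0 0 0 0 0 255;0 0 0 0 0 0 255;0 0 0 0 0 0 255;0 0 0 0 0 0 255;0 0 0 0 0 0 255", "grip_force": 20}}

```text
time_s: 12.43
ee_pos: [0.564, 0.3354, 0.1153]
eef_rot: [-3.136, 0.004, 2.861]
force: [-0.4, -0.3, -0.4]
grip_width: 0.0369
grip_force: 0.0
```

```bash
python3 -c "
from h import *
st()"
```

```text
12.4333 q [ 0.483  0.614  1.282 -0.007  1.246 -0.804] p [0.564  0.3354 0.1153] ty [ 0.277  0.961 -0.005] tz [ 0.003 -0.006 -1.   ] F [-0.4 -0.3 -0.4] w 0.0369
```

Emit:
{"method": "carry_out", "body": {"motion": "0 0 0 0 0 0 255;0 0 0 0 0 0 255;0 0 0 0 0 0 255;0 0 0 0 0 0 255;0 0 0 0 0 0 255;0 0 0 0 0 0 255;0 0 .01 0 0 0 255;0 0 .02 0 0 0 255;0 0 .03 0 0 0 255;0 0 .03 0 0 0 255;0 0 .03 0 0 0 255;0 0 .03 0 0 0 255;0 0 0 0 0 0 255;0 0 0 0 0 0 255"}}

```text
time_s: 13.6
ee_pos: [0.5643, 0.3355, 0.2671]
eef_rot: [-3.138, 0.007, 2.861]
force: [-0.3, 0.2, -1.1]
grip_width: 0.02
grip_force: 20.0
```

```bash
cat >> h.py <<'E'
def grip(n,cx,cy,zlo):
    c=ctrl.camera(n); W=world(c); hsv=cv2.cvtColor(c['pixels'],cv2.COLOR_RGB2HSV); x,y,z=np.moveaxis(W,-1,0)
    near=(c['range_z']>0)&(np.hypot(x-cx,y-cy)<.045)
    b=W[near&(z>zlo-.03)&(cv2.inRange(hsv,(108,120,40),(130,255,255))>0)]
    if len(b): print(n,'grip',len(b),'min',b.min(0).round(4),'max',b.max(0).round(4))
    s=W[near&(z<zlo-.045)&(z>zlo-.16)]
    if len(s): print('  basket',len(s),'min',s.min(0).round(4),'max',s.max(0).round(4))
    return c,W
E
python3 -c "
from h import *
st()
o=ctrl.get_obs()['ee_pos']
for n in ['side','top']: grip(n,o[0],o[1],o[2]+.0)
"
```

```text
13.6 q [ 0.483  0.514  1.083 -0.007  1.542 -0.806] p [0.5643 0.3355 0.2671] ty [ 0.277  0.961 -0.003] tz [ 0.005 -0.005 -1.   ] F [-0.3  0.2 -1.1] w 0.02
side grip 24 min [0.554  0.337  0.2668] max [0.5553 0.3432 0.2965]
  basket 1693 min [0.5312 0.3048 0.1512] max [0.5964 0.3692 0.2214]
  basket 4 min [0.5547 0.3639 0.1953] max [0.5629 0.3679 0.2041]
```

Emit:
{"method": "carry_out", "body": {"motion": "0 0 .0165 0 0 0 255;0 0 .0165 0 0 0 255;-.0022 -.010 0 0 0 0 255;-.0048 -.022 0 0 0 0 255;-.0074 -.0342 0 0 0 1.64 255;-.0074 -.0342 0 0 0 1.64 255;-.0074 -.0342 0 0 0 1.64 255;-.0074 -.0342 0 0 0 1.64 255;-.0074 -.0342 0 0 0 1.64 255;-.0074 -.0342 0 0 0 1.64 255;-.0074 -.0342 0 0 0 1.64 255;-.0074 -.0342 0 0 0 1.64 255;-.0074 -.0342 0 0 0 1.64 255;-.0074 -.0342 0 0 0 1.64 255;-.0074 -.0342 0 0 0 1.64 255;-.0074 -.0342 0 0 0 1.64 255;-.0039 -.018 0 0 0 0 255;-.0017 -.008 0 0 0 0 255;0 0 0 0 0 0 255;0 0 0 0 0 0 255"}}

```text
time_s: 15.37
ee_pos: [0.4626, -0.1325, 0.2975]
eef_rot: [-3.137, 0.003, -3.079]
force: [-0.1, 0.3, -2.4]
grip_width: 0.0197
grip_force: 20.0
```

```bash
cat >> h.py <<'E'
def hook():
    for n in ['side','top']:
        c,W=bar(n); x,y,z=np.moveaxis(W,-1,0); ok=(c['range_z']>0)&(y>-.16)&(y<-.09)&(x>.525)&(x<.66)
        r=W[ok&(z>.24)&(z<.33)&(x>.6)]; t=W[ok&(z>.2)&(z<.235)&(x<.56)]
        if len(r): print('  rod',np.median(r,0).round(4))
        if len(t): print('  tip xmin',np.percentile(t[:,0],3).round(4),'zmax',np.percentile(t[:,2],97).round(4),'yspan',t[:,1].min().round(4),t[:,1].max().round(4))
E
python3 -c "
from h import *
st(); hook()
o=ctrl.get_obs()['ee_pos']
for n in ['side','top']: grip(n,o[0],o[1],o[2])
"
```

```text
15.3667 q [-0.353  0.084  1.565 -0.003  1.488 -1.986] p [ 0.4626 -0.1325  0.2975] ty [-0.062  0.998 -0.004] tz [ 0.003 -0.004 -1.   ] F [-0.1  0.3 -2.4] w 0.0197
side bar 128 az 3.2 y@.552 -0.1265 y@.59 -0.1244 z 0.2036
  rod [ 0.6366 -0.1207  0.2866]
  tip xmin 0.5356 zmax 0.2211 yspan -0.1318 -0.1226
top bar 124 az 3.6 y@.552 -0.1264 y@.59 -0.1241 z 0.2055
  rod [ 0.636  -0.1191  0.284 ]
  tip xmin 0.5366 zmax 0.2234 yspan -0.132 -0.1233
side grip 18 min [ 0.4546 -0.1364  0.2885] max [ 0.4713 -0.1192  0.3342]
  basket 1024 min [ 0.4284 -0.164   0.1805] max [ 0.4958 -0.0961  0.2519]
  basket 128 min [ 0.4333 -0.1434  0.1816] max [ 0.4962 -0.113   0.2371]
```

Emit:
{"method": "carry_out", "body": {"motion": "0 0 -.016 0 0 0 255;0 0 -.016 0 0 0 255;0 0 -.016 0 0 0 255;0 0 0 0 0 0 255;.0091 .0004 0 0 0 0 255;.0091 .0004 0 0 0 0 255;.0091 .0004 0 0 0 0 255;.0091 .0004 0 0 0 0 255;.0091 .0005 0 0 0 0 255;.0091 .0005 0 0 0 0 255;.0091 .0005 0 0 0 0 255;.0091 .0005 0 0 0 0 255;.0091 .0005 0 0 0 0 255;.0091 .0005 0 0 0 0 255;0 0 0 0 0 0 255;0 0 0 0 0 0 255"}}

```text
time_s: 16.9
ee_pos: [0.5538, -0.1283, 0.2498]
eef_rot: [-3.137, 0.004, -3.079]
force: [-0.1, 0.1, -2.1]
grip_width: 0.0196
grip_force: 20.0
```

```bash
python3 -c "
from h import *
st(); hook()
o=ctrl.get_obs()['ee_pos']
c,W=grip('side',o[0],o[1],o[2])
cv2.imwrite('pics/side3.png',cv2.resize(c['pixels'][60:260,220:420,::-1],None,fx=2.9,fy=2.9,interpolation=cv2.INTER_CUBIC))
"
```

```text
16.9 q [-0.29   0.309  1.406 -0.004  1.421 -1.924] p [ 0.5538 -0.1283  0.2498] ty [-0.063  0.998 -0.005] tz [ 0.004 -0.005 -1.   ] F [-0.1  0.1 -2.1] w 0.0196
side bar 139 az 2.8 y@.552 -0.1268 y@.59 -0.125 z 0.2034
  rod [ 0.6368 -0.1208  0.2869]
  tip xmin 0.536 zmax 0.2342 yspan -0.1569 -0.0944
top bar 38 az 2.4 y@.552 -0.1243 y@.59 -0.1227 z 0.2054
  rod [ 0.6362 -0.1187  0.2809]
side grip 16 min [ 0.546  -0.1241  0.2398] max [ 0.5599 -0.1171  0.2466]
  basket 960 min [ 0.5195 -0.1609  0.1328] max [ 0.5966 -0.0935  0.2051]
```

View pics/side3.png

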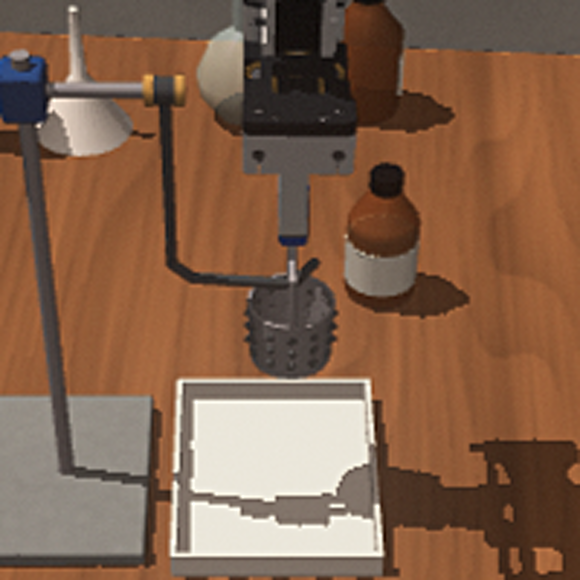

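The view shows the bail leg at (292,270) around the hook bar, with the upturned tip (312,265) on the robot side of it. The hook is still, so I'll lower.

Emit:
{"method": "carry_out", "body": {"motion": "0 0 -.004 0 0 0 255;0 0 -.004 0 0 0 255;0 0 -.004 0 0 0 255;0 0 -.004 0 0 0 255;0 0 -.004 0 0 0 255;0 0 -.004 0 0 0 255;0 0 -.002 0 0 0 255;0 0 -.002 0 0 0 255;0 0 0 0 0 0 255;0 0 0 0 0 0 255"}}

```text
time_s: 17.88
ee_pos: [0.5552, -0.1285, 0.2236]
eef_rot: [-3.135, 0.01, -3.079]
force: [9.1, 1.3, 4.5]
grip_width: 0.0198
grip_force: 20.0
```

Emit:
{"method": "carry_out", "body": {"motion": "0 0 -.001 0 0 0 255;0 0 0 0 0 0 255"}}

```text
time_s: 18.05
ee_pos: [0.5554, -0.1286, 0.2232]
eef_rot: [-3.135, 0.011, -3.079]
force: [8.3, 0.4, 9.2]
grip_width: 0.02
grip_force: 20.0
```

Emit:
{"method": "carry_out", "body": {"motion": "0 0 -.001 0 0 0 255;0 0 0 0 0 0 255"}}

```text
time_s: 18.22
ee_pos: [0.5557, -0.1286, 0.2226]
eef_rot: [-3.134, 0.012, -3.079]
force: [9.7, 0.8, 10.2]
grip_width: 0.0198
grip_force: 20.0
```

```bash
python3 -c "
from h import *
st(); hook()
o=ctrl.get_obs()['ee_pos']
c,W=grip('side',o[0],o[1],o[2])
"
```

```text
18.2167 q [-0.29   0.325  1.448 -0.003  1.355 -1.923] p [ 0.5557 -0.1286  0.2226] ty [-0.063  0.998 -0.007] tz [ 0.012 -0.007 -1.   ] F [ 9.7  0.8 10.2] w 0.0198
side bar 178 az -5.1 y@.552 -0.1191 y@.59 -0.1225 z 0.2043
  rod [ 0.6368 -0.121   0.2861]
  tip xmin 0.5356 zmax 0.2329 yspan -0.1328 -0.0956
top bar 16 az -15.9 y@.552 -0.1027 y@.59 -0.1135 z 0.21
  rod [ 0.6372 -0.1188  0.2638]
  tip xmin 0.559 zmax 0.2311 yspan -0.1055 -0.1055
side grip 15 min [ 0.5475 -0.1228  0.2122] max [ 0.5637 -0.1158  0.2205]
  basket 907 min [ 0.5227 -0.1619  0.1045] max [ 0.5889 -0.094   0.1769]
```

The force has equal +x and +z parts, so the bail wire is resting on the tip's slope. I'll raise 4 mm, go 7 mm further in +x and lower again.

Emit:
{"method": "carry_out", "body": {"motion": "0 0 .003 0 0 0 255;0 0 .003 0 0 0 255;.0035 .0003 0 0 0 0 255;.0035 .0003 0 0 0 0 255;0 0 -.002 0 0 0 255;0 0 -.002 0 0 0 255;0 0 0 0 0 0 255;0 0 0 0 0 0 255"}}

```text
time_s: 19.03
ee_pos: [0.5604, -0.1278, 0.2218]
eef_rot: [-3.137, 0.004, -3.079]
force: [0.0, -0.7, -1.7]
grip_width: 0.0199
grip_force: 20.0
```

Emit:
{"method": "carry_out", "body": {"motion": "0 0 -.0015 0 0 0 255;0 0 0 0 0 0 255"}}

```text
time_s: 19.2
ee_pos: [0.5605, -0.1278, 0.2205]
eef_rot: [-3.136, 0.004, -3.079]
force: [-0.0, 0.3, -2.0]
grip_width: 0.0199
grip_force: 20.0
```

Emit:
{"method": "carry_out", "body": {"motion": "0 0 -.0015 0 0 0 255;0 0 0 0 0 0 255"}}

```text
time_s: 19.37
ee_pos: [0.5607, -0.1279, 0.2198]
eef_rot: [-3.136, 0.005, -3.079]
force: [-1.1, -0.2, 3.8]
grip_width: 0.0198
grip_force: 20.0
```

Clean vertical contact at z = 0.2198, with no sideways force. I'll ease off 0.5 mm and release gently.

Emit:
{"method": "carry_out", "body": {"motion": "0 0 .0005 0 0 0 255;0 0 0 0 0 0 255;0 0 0 0 0 0 255", "grip_force": 4}}

```text
time_s: 19.62
ee_pos: [0.5607, -0.1278, 0.2199]
eef_rot: [-3.136, 0.005, -3.079]
force: [-0.3, -0.3, 0.9]
grip_width: 0.0199
grip_force: 4.0
```

Emit:
{"method": "carry_out", "body": {"motion": "0 0 0 0 0 0 198;0 0 0 0 0 0 192;0 0 0 0 0 0 186;0 0 0 0 0 0 180;0 0 0 0 0 0 180;0 0 0 0 0 0 180;0 0 0 0 0 0 180"}}

```text
time_s: 20.2
ee_pos: [0.5606, -0.1278, 0.2197]
eef_rot: [-3.136, 0.004, -3.079]
force: [0.5, 0.6, -0.2]
grip_width: 0.0279
grip_force: 0.0
```

```bash
python3 -c "
from h import *
st(); 
o=ctrl.get_obs()['ee_pos']
for i in range(8): c,W=grip('side',o[0],o[1],o[2])
cv2.imwrite('pics/side4.png',cv2.resize(c['pixels'][60:260,220:420,::-1],None,fx=2.9,fy=2.9,interpolation=cv2.INTER_CUBIC))
"
```

```text
20.2 q [-0.286  0.342  1.432 -0.004  1.361 -1.919] p [ 0.5606 -0.1278  0.2197] ty [-0.063  0.998 -0.005] tz [ 0.005 -0.005 -1.   ] F [ 0.5  0.6 -0.2] w 0.0279
side grip 5 min [ 0.5513 -0.1204  0.2089] max [ 0.5656 -0.1156  0.2132]
  basket 905 min [ 0.5269 -0.1604  0.1011] max [ 0.5931 -0.0935  0.1736]
side grip 5 min [ 0.5514 -0.1223  0.2081] max [ 0.5654 -0.1159  0.2123]
  basket 902 min [ 0.5269 -0.1599  0.1028] max [ 0.5931 -0.0922  0.1741]
side grip 2 min [ 0.5554 -0.1206  0.2092] max [ 0.5654 -0.1143  0.2136]
  basket 902 min [ 0.5269 -0.1615  0.102 ] max [ 0.593 -0.093  0.174]
side grip 2 min [ 0.5554 -0.1204  0.2091] max [ 0.5656 -0.1201  0.2094]
  basket 905 min [ 0.5269 -0.1605  0.1017] max [ 0.5932 -0.0931  0.174 ]
side grip 1 min [ 0.5656 -0.1196  0.2095] max [ 0.5656 -0.1196  0.2095]
  basket 908 min [ 0.5269 -0.1608  0.1027] max [ 0.5933 -0.0934  0.1743]
side grip 2 min [ 0.5554 -0.1192  0.2104] max [ 0.5655 -0.117   0.2115]
  basket 908 min [ 0.5269 -0.1604  0.1027] max [ 0.5933 -0.0941  0.1744]
  basket 906 min [ 0.5269 -0.1613  0.101 ] max [ 0.5932 -0.0937  0.174 ]
side grip 2 min [ 0.5553 -0.1186  0.2102] max [ 0.5656 -0.1163  0.2126]
  basket 904 min [ 0.5269 -0.1601  0.1005] max [ 0.5933 -0.0917  0.1746]
```

View pics/side4.png

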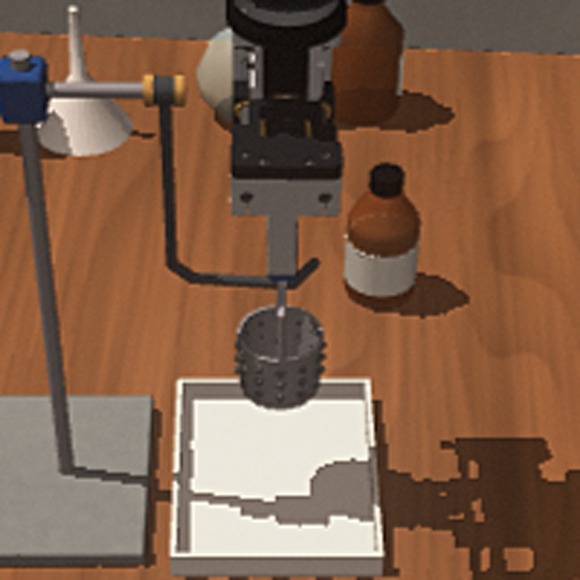

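The basket hangs on the seat at (283,280) over the tray, quiet between the slightly open fingers. I'll open fully and back off towards the robot.

Emit:
{"method": "carry_out", "body": {"motion": "0 0 0 0 0 0 150;0 0 0 0 0 0 110;0 0 0 0 0 0 60;0 0 0 0 0 0 0;0 0 0 0 0 0 0;0 0 0 0 0 0 0;0 0 0 0 0 0 0;0 0 0 0 0 0 0;-.006 -.0004 .002 0 0 0 0;-.012 -.0007 .004 0 0 0 0;-.015 -.0009 .006 0 0 0 0;-.015 -.0009 .006 0 0 0 0;-.02 -.0009 .01 0 0 0 0;-.02 -.0009 .015 0 0 0 0;-.02 -.0009 .015 0 0 0 0;-.02 -.0009 .015 0 0 0 0;-.02 0 .015 0 0 0 0;-.02 0 .015 0 0 0 0;0 0 0 0 0 0 0;0 0 0 0 0 0 0"}}

```text
time_s: 22.27
ee_pos: [0.3923, -0.1344, 0.3235]
eef_rot: [-3.135, 0.007, -3.08]
force: [1.1, -0.1, 0.1]
grip_width: 0.0939
grip_force: 0.0
```

```bash
python3 -c "
from h import *
st()
for i in range(15): c,W=grip('side',.56,-.128,.2197)
cv2.imwrite('pics/side5.png',c['pixels'][:,:,::-1])
grip('top',.56,-.128,.2197)
"
```

```text
22.2667 q [-0.417 -0.085  1.675 -0.003  1.542 -2.049] p [ 0.3923 -0.1344  0.3235] ty [-0.062  0.998 -0.006] tz [ 0.007 -0.006 -1.   ] F [ 1.1 -0.1  0.1] w 0.0939
side grip 101 min [ 0.5517 -0.1371  0.2123] max [ 0.569  -0.1143  0.2608]
  basket 903 min [ 0.5269 -0.1622  0.1016] max [ 0.5933 -0.0934  0.1737]
side grip 95 min [ 0.5518 -0.1383  0.2152] max [ 0.5691 -0.1135  0.2612]
  basket 902 min [ 0.5269 -0.1606  0.103 ] max [ 0.5934 -0.0921  0.1733]
side grip 100 min [ 0.552  -0.1383  0.2134] max [ 0.569  -0.1135  0.2607]
  basket 907 min [ 0.5269 -0.1616  0.1015] max [ 0.5934 -0.0925  0.1738]
side grip 94 min [ 0.5519 -0.1364  0.2121] max [ 0.5687 -0.1146  0.2596]
  basket 903 min [ 0.5269 -0.1611  0.102 ] max [ 0.5932 -0.0925  0.1733]
side grip 96 min [ 0.5519 -0.1361  0.2129] max [ 0.5687 -0.112   0.2607]
  basket 906 min [ 0.5269 -0.1592  0.1017] max [ 0.5931 -0.0934  0.1738]
side grip 102 min [ 0.5514 -0.1369  0.2098] max [ 0.5687 -0.1139  0.2602]
  basket 902 min [ 0.5269 -0.1613  0.1019] max [ 0.5932 -0.0917  0.1735]
side grip 98 min [ 0.5513 -0.1377  0.2114] max [ 0.5687 -0.
[... 703 characters left out ...]
69  0.2124] max [ 0.5687 -0.1136  0.2595]
  basket 908 min [ 0.5269 -0.1604  0.1034] max [ 0.5932 -0.0922  0.1743]
side grip 103 min [ 0.5518 -0.1374  0.212 ] max [ 0.5687 -0.1135  0.2601]
  basket 907 min [ 0.5269 -0.1607  0.1015] max [ 0.5931 -0.0915  0.1747]
side grip 97 min [ 0.5519 -0.1364  0.2124] max [ 0.5687 -0.1138  0.2606]
  basket 904 min [ 0.5269 -0.1598  0.1026] max [ 0.593  -0.0924  0.174 ]
side grip 102 min [ 0.5519 -0.1371  0.2094] max [ 0.569  -0.1148  0.2609]
  basket 905 min [ 0.5269 -0.1602  0.1026] max [ 0.5931 -0.0921  0.1735]
top grip 140 min [ 0.5509 -0.1358  0.2055] max [ 0.5687 -0.1144  0.264 ]
  basket 565 min [ 0.5284 -0.1595  0.1013] max [ 0.5933 -0.0936  0.1725]
```

View pics/side5.png

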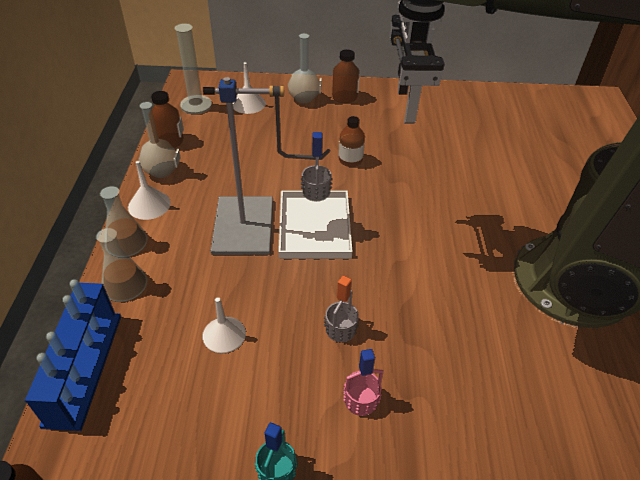

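The basket hangs still at (317,170) over the tray. The orange-gripped basket still stands at (342,315), and the gripper is clear at (413,100).

```bash
python3 -c "
from h import *
print(ctrl.hand_in())"
```

```text
the job is handed in; nothing more can be done
None
```

I stilled the hook first, then hung the blue-gripped steel basket on it. It hangs still over the drip tray, the orange-gripped basket is where it stood, the arm is clear, and I handed the job in at about 23 s.

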